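Set up the parts feeder and measuring line

ROBOT

A 7-joint arm with a two-finger parallel gripper is mounted at the origin on the work surface. World frame = base frame: x ahead of the robot, y to its left, z up, the work surface at z = 0. Lengths are in mm, angles in degrees, forces in N, time in s.
With the tool pointing down it reaches from about 425 to 1025 mm from the base axis. Payload 3.6 kg.
Tool frame: the origin (TCP) lies on the front face of the gripper's body, between the roots of the fingers; the fingertips stand 73 mm ahead of it and the grasp point (between the pads) lies 54 mm ahead of it; z points along the fingers, y is the line along which they close (so a half turn about z gives the same grasp; the last joint's range is limited). The gripper opens to 85 mm and grips with 20 to 120 N. Pads are 22 mm wide; open, the fingers measure 114 mm over their backs; the gripper's body (76 mm by 85 mm) begins 54 mm behind the grasp point. The pads swing forward as they close: fully open they stand 13 mm farther back than shut.
Start: joints at [-70.331, 33.873, 2.773, 92.16, -1.908, 54.013, -1.931], TCP at [306.7, 656.936, 303.902] pointing down, gripper open.
Joint ranges: [-153.93, 153.93], [-27.13, 128.08], [-72.61, 78.16], [10.71, 143.7], [-87.88, 267.88], [4.46, 118.87], [-176.78, 176.78]. Speed limits (degrees/s): [147.25, 147.25, 180, 180, 180, 180, 180].

INTERFACE

Orientations are given as [roll, pitch, yaw] about the fixed x, y, z axes, in that order (R = Rz(yaw) Ry(pitch) Rx(roll)).
In Python, from cell import bot gives the robot as it stands. Calls block until the motion is done:
- bot.move_pose(position, orientation): joint-space move of the TCP to a pose.
- bot.line_to(position, orientation=None, vel=150): straight line of the TCP; orientation=None keeps the orientation; vel is the mean speed in mm/s.
- bot.set_joints(angles): joint-space move.
- bot.gripper_to(opening): finger opening in mm; the grip force is fixed at half the most; returns when the fingers have stopped.
- bot.hold(seconds).
- bot.ik(position, orientation): joint angles nearest the present ones, or None.
- bot.read_state(): the state.
- bot.grab_frame(name): name is "scene" or "top"; returns the picture (420x560x3 uint8, red, green, blue); there is no depth.
- bot.camera_model(name): a dict with "mtx" (3x3 intrinsics, pixels), "dist_coeffs" ([k1, k2, p1, p2, k3] as OpenCV has them; the pictures are not rectified), "R" (3x3) and "t" (3): a world point X has camera coordinates R X + t. Camera axes: x right, y down, z forward; pixel columns grow to the right and rows downward; lengths in mm; the calibration is good to about 2 mm. A picture is of the moment at which its call begins. camera_model takes no time and is no camera call.
A pose or a line that the arm cannot do raises bot.IKError and nothing moves.
- bot.sign_off(): hands the job in; it is judged then, once.
The state is a dict: "time": time; "q": joint angles; "qd": joint speeds; "tau": joint torques, N m; "tool_pos": TCP position; "ee_rot": TCP orientation; "force": force on the tool from outside, world axes, zero at the start; "wrist_torque": the same for the moment, N m; "gripper_width": finger opening in mm; "gripper_force": force on a finger pad.
Only numpy, scipy, OpenCV 4.12 (cv2) and the standard library are available. Lean on these libraries where they do the work, as an engineer would, in place of code of your own. Each camera call takes 0.05 s, during which the arm holds its last target. There are 200 camera calls.

TASK

Set up the sorting line: seat the feeder bowl centred and level on the round drive unit, stand the steel reference piece upright on the middle of the measuring head, and lift the keyhole bracket off its screw and stand it on its foot with its upright plate midway between drive and head. Stand the cup upright on the bench beyond the head, on the straight line from the drive through the head, as far past the head's centre as the bracket's plate stands before it (125 mm), so that drive, bracket, head and cup form one evenly spaced row. Do not disturb the amber jar, and let go of everything.

Things in the scene. Friction and masses are not known exactly. Their poses are not given: they have to be found in the camera images.
- bowl_nut (a point): Olive-green metal feeder bowl, loose, standing on the bench: 110 mm across the rim, rim 34 mm high, flat foot 80 mm across. A dark steel clamp nut (round, 26 mm diameter, 24 mm tall) stands on a post in its middle, its top 70 mm above the underside of the bowl: grasp the nut. This point is the nut's centre, 58 mm above the underside; z is the bowl's axis.
- master_mid (a point): Solid plain-steel reference piece, loose, standing on the bench, 45 mm high: round base 40 mm diameter and 14 mm tall, above it (from 17 mm up) a round neck 28 mm diameter. This point lies on its axis half-way up, 22.5 mm above the underside; z is its axis.
- cup_mid (a point): Open thin-walled round steel cup, loose, standing on the bench mouth up: 54 mm diameter at the foot, 56 mm at the rim, 75 mm high, wall 2 mm. This point lies on its axis half-way up, 37.5 mm above the underside; z is its axis.
- bracket_tab (a point): Loose steel angle bracket: plate 50 wide (y), 6 thick (x), 110 mm tall; foot 50 wide, 8 thick, 47 mm forward (-x) of the plate at its lower edge. Starts hung on the screw, plate against the board, underside 30 mm above the bench; its upper 50 mm stand free above the board: grasp there from above, across the thickness. Point: plate's centre 95 mm above the underside, 15 below top; z up, x back.
- drive: Fixed chrome drive unit of the feeder: round drum 70 mm high with a flat top 90 mm across (base 110 mm) at z = 70 mm. Origin: on its axis at the bench. The head stands 250 mm from it, centre to centre, on its +y or its -y side, exactly along its y axis.
- head: Fixed measuring head: square aluminium block 80 by 80 mm, 28 mm high, with a round black stage 60 mm across in the middle of its top; the stage's flat top is 34 mm above the bench. Two brass sockets on its back. Origin: its centre at the bench.
- board: Fixed grey upright hanging board, 100 mm wide (its y), 10 mm thick (its x), 90 mm high, on a flat foot 6 mm thick reaching 60 mm back (+x) from the board's middle. Origin: at the bench below the middle of the board's thickness; the front, where the bracket hangs, faces its -x, turned up to 0.2 rad from the robot's -x.
- screw (a point): Centre of the outer face of the screw head on the board's front, 78 mm up. Head 12 mm wide, 4 thick, outer face 11 mm off the board; shank 5 mm. Axes as the board's. The bracket's keyhole: slot 8 mm wide above an opening 18 by 18 mm, centred 16 mm below the screw as hung. Lift the bracket 16 mm (+-2), pull it 15 mm or more straight forward (board's -x): it is off.
- jar: Closed amber glass jar with a black lid, 60 mm diameter, 85 mm high, loose: a bystander, to be left where it is. Origin: centre of its underside.
There are look-alikes about, which are no part of the job. Leave any pink or red look-alike of the part that bears cup_mid alone.

How it is judged (in metres and radians):
At the end, for the whole second after the job is handed in: Bowl level on the drive and reference piece upright on the stage, each centred to 10 mm; bracket upright on the bench 125 +-15 mm from drive and head, cup upright 125 +-15 mm beyond the head, both within 15 mm of the drive-head line; all released and at rest (horizontal distance between bowl_nut and drive below 0.01 m and height (world z) of bowl_nut between 0.122 and 0.134 m and angle between each of bowl_nut, master_mid, bracket_tab, cup_mid's own z axis and vertical below 0.1 rad and horizontal distance between master_mid and head below 0.01 m and height (world z) of master_mid between 0.0505 and 0.0625 m and horizontal distance between bracket_tab and drive between 0.11 and 0.14 m and horizontal distance between bracket_tab and head between 0.11 and 0.14 m and x of bracket_tab in the frame of drive between -0.015 and 0.015 m and height (world z) of bracket_tab between 0.089 and 0.101 m and horizontal distance between cup_mid and head between 0.11 and 0.14 m and x of cup_mid in the frame of drive between -0.015 and 0.015 m and horizontal distance between cup_mid and drive above 0.34 m and height (world z) of cup_mid between 0.0315 and 0.0435 m and linear speed of each of bowl, master, bracket, cup below 0.01 m/s); the robot touches nothing.
It fails at once if the amber jar is moved by more than 20 mm (distance of jar from where it was at the start of the episode above 0.02 m).
It also fails if it takes over 112 s, if anything falls off the work surface, if the arm or the gripper's body presses on something with over 40 N, if the wrist force passes 120 N, or if a joint passes its speed limit or range.

## Working session

There is one attempt and no reset: what is moved stays moved. The work goes in short steps, each a Python script; the robot and the scene stay as the last script left them, time stands still between calls to the robot, and variables do not carry over. Pictures are saved under pics/ and viewed, at most 14 in all, crops included, and the job is handed in when it is done.

```bash
ls; mkdir -p pics; python3 - <<'E'
from cell import bot
import cv2
for n in("scene","top"):
    im=bot.grab_frame(n); cv2.imwrite(f"pics/{n}0.png",im[:,:,::-1])
    m=bot.camera_model(n); print(n,m)
E
```

```text
pics
scene {'mtx': array([[443.13744259,   0.        , 293.25459192],
       [  0.        , 443.13744259, 207.83655491],
       [  0.        ,   0.        ,   1.        ]]), 'dist_coeffs': array([0.01810105, 0.        , 0.        , 0.        , 0.        ]), 'R': array([[ 0.80560039,  0.59207363, -0.02137362],
       [ 0.31421186, -0.45755802, -0.83181222],
       [-0.50227375,  0.6633924 , -0.55464547]]), 't': array([-364.92434676,  -65.4135807 , 1396.77854479])}
top {'mtx': array([[491.21834112,   0.        , 278.79789891],
       [  0.        , 491.21834112, 210.69042606],
       [  0.        ,   0.        ,   1.        ]]), 'dist_coeffs': array([-0.16647685,  0.        ,  0.        ,  0.        ,  0.        ]), 'R': array([[ 0.00370789, -0.99998491,  0.00405439],
       [-0.99241977, -0.00417782, -0.12282323],
       [ 0.12283831, -0.00356824, -0.99242028]]), 't': array([ -11.17429734,  460.36951792, 1190.7405982 ])}
```

View pics/scene0.png

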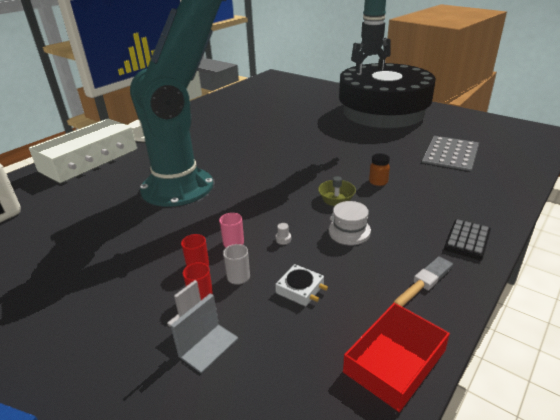

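View pics/top0.png

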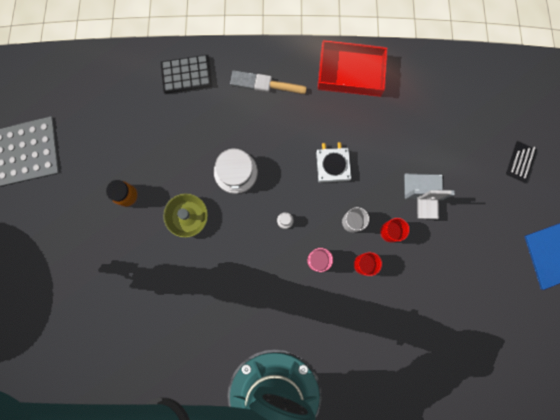

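The top picture shows the bowl at (185,215), drive (235,170), head (333,163), master (285,220), jar (122,193) and board with bracket (428,195). Cup candidates are grey (356,220), pink (320,260), red (395,230) and red (368,264). I choose the plain steel-grey one at (356,220). Next I check it close up.

```bash
python3 - <<'E'
import cv2
t=cv2.imread("pics/top0.png"); 
cv2.imwrite("pics/topA.png",cv2.resize(t[135:285,300:460],None,fx=5,fy=4*5/4,interpolation=cv2.INTER_CUBIC)[:600])
cv2.imwrite("pics/topA.png",cv2.resize(t[140:260,300:460],None,fx=5,fy=5,interpolation=cv2.INTER_CUBIC))
cv2.imwrite("pics/topB.png",cv2.resize(t[135:255,150:310],None,fx=5,fy=5,interpolation=cv2.INTER_CUBIC))
E
```

```text
(no output)
```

View pics/topA.png

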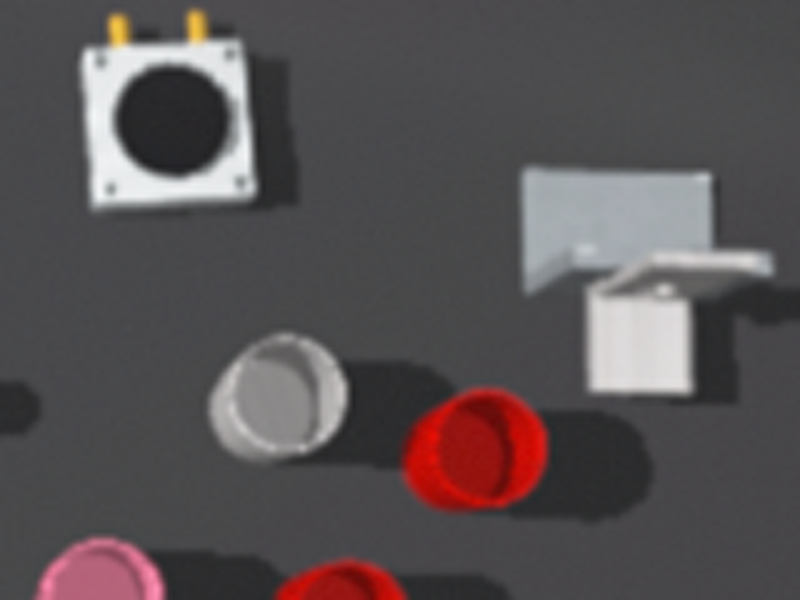

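View pics/topB.png

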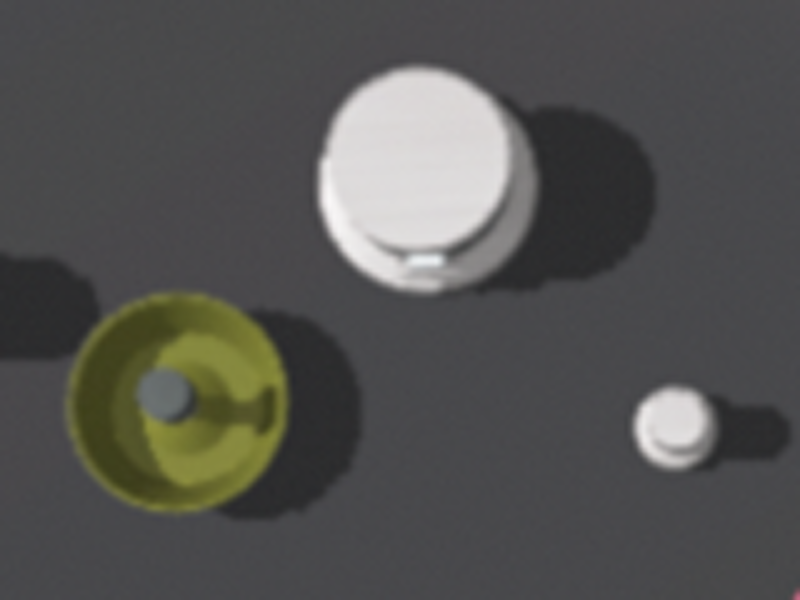

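The grey cup in the crop is plain steel and matches the description. Now I convert the pixels to positions.

```bash
cat > h.py <<'E'
from cell import bot
import numpy as np, cv2
def world(name,uv,z):
    m=bot.camera_model(name); R=np.array(m["R"]); t=np.array(m["t"])
    p=cv2.undistortPoints(np.array([[uv]],float),m["mtx"],m["dist_coeffs"])[0,0]
    d=R.T@np.array([p[0],p[1],1]); c=-R.T@t
    return c+d*(z-c[2])/d[2]
def pix(name,P):
    m=bot.camera_model(name); R=np.array(m["R"]); 
    return cv2.projectPoints(np.array(P,float).reshape(-1,3),cv2.Rodrigues(R)[0],np.array(m["t"],float),m["mtx"],m["dist_coeffs"])[0][:,0]
E
python3 - <<'E'
from h import *
np.set_printoptions(precision=1,suppress=True)
A=lambda x,y:(300+(x+.5)/5-.5,140+(y+.5)/5-.5)
B=lambda x,y:(150+(x+.5)/5-.5,135+(y+.5)/5-.5)
L=dict(stage=(A(172,120),34),h1=(A(82,50),28),h2=(A(242,40),28),h3=(A(256,193),28),h4=(A(93,210),28),cup=(A(288,394),75),
f1=(A(587,393),38),f2=(A(692,393),38),f3=(A(690,297),38),f4=(A(587,290),38),p1=(A(655,252),140),p2=(A(772,254),140),p3=(A(770,272),140),
b1=(A(522,168),6),b2=(A(712,173),6),b3=(A(523,293),0),
drive=(B(418,159),70),bowl=(B(178,402),34),nut=(B(165,393),70),mtop=(B(678,424),45),mbase=(B(675,428),14),jar=((120,190),85))
W={k:world("top",*v) for k,v in L.items()}
for k,v in W.items(): print(k,v)
d=W['stage']-W['drive'];print(np.hypot(*d[:2]),np.degrees(np.arctan2(d[0],-d[1])))
for k in('stage','cup','drive','nut','mtop'): print(k,pix("scene",W[k]))
s=bot.read_state();print(s['ee_rot'],s['tool_pos'],s['gripper_width'],s['time'])
s=cv2.imread("pics/scene0.png")
cv2.imwrite("pics/sA.png",cv2.resize(s[165:375,150:430],None,fx=2.8,fy=2.8,interpolation=cv2.INTER_CUBIC))
E
```

```text
stage [ 579.4 -147.5   34. ]
h1 [ 616.7 -103.    28. ]
h2 [ 622.7 -184.5   28. ]
h3 [ 543.6 -190.2   28. ]
h4 [ 534.3 -107.8   28. ]
cup [ 436.8 -196.9   75. ]
f1 [ 441.8 -354.1   38. ]
f2 [ 441.9 -408.4   38. ]
f3 [ 490.6 -409.2   38. ]
f4 [ 493.8 -355.8   38. ]
p1 [ 496.2 -358.9  140. ]
p2 [ 495.7 -415.3  140. ]
p3 [ 487.3 -413.9  140. ]
b1 [ 562.2 -332.9    6. ]
b2 [ 560.9 -434.7    6. ]
b3 [ 497.8 -332.9    0. ]
drive [563.2 102.   70. ]
bowl [448.  222.8  34. ]
nut [448.2 222.5  70. ]
mtop [437. -25.  45.]
mbase [438.2 -24.   14. ]
jar [502.2 375.3  85. ]
249.9833689712097 3.716144428342036
stage [[299.4 277.7]]
cup [[235.4 251.8]]
drive [[350.5 210.4]]
nut [[337.  178.5]]
mtop [[282.1 225.7]]
[-179.9    0.   155. ] [306.4 656.4 302.8] 85.52522692923989 0.1
```

View pics/sA.png

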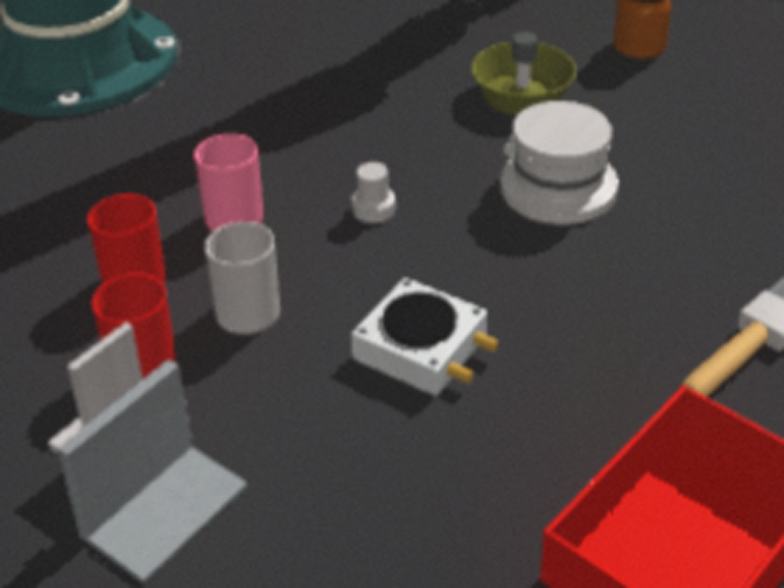

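All the pieces are identified, and the drive-to-head distance measures 250 mm as it should. Targets are bracket (571.3,-22.7) and cup (587.5,-272.2). Next is an IK check over the yaw options.

```bash
python3 - <<'E'
from h import *
np.set_printoptions(precision=0,suppress=True)
P=dict(bowl=(448,222.6,114),bowlup=(448,222.6,230),drv=(563,102,185),mast=(437.5,-24.5,92),mastup=(437.5,-24.5,200),stage=(579,-147,127),cup=(437,-197,104),cupup=(437,-197,220),cupt=(587.5,-272,105),br=(493,-384,179),brup=(460,-384,260),brt=(571,-22.7,150))
for k,p in P.items():
    for y in(-90,0,90,180,45,-45,135,-135):
        q=bot.ik(list(p),[180,0,y]); print(k,y,None if q is None else np.array(q))
E
```

```text
bowl -90 [-18.  37. -19. 127.  34.  20. 115.]
bowl 0 [-47.  39.  22. 128. -43.  20. -79.]
bowl 90 [-39.  37.   9. 128. -20.  17. -12.]
bowl 180 [-30.  36.  -3. 128.   6.  16.  52.]
bowl 45 [-43.  38.  16. 128. -33.  18. -44.]
bowl -45 [-11.  39. -29. 127.  46.  25. 148.]
bowl 135 [-34.  36.   3. 128.  -7.  16.  21.]
bowl -135 [-25.  37.  -9. 127.  18.  17.  85.]
bowlup -90 [-12.  26. -25. 124.  19.  34. 129.]
bowlup 0 [-60.  29.  39. 126. -32.  35. -88.]
bowlup 90 [-46.  25.  18. 125. -15.  32. -16.]
bowlup 180 [-30.  24.  -2. 124.   1.  31.  57.]
bowlup 45 [-53.  27.  29. 125. -24.  33. -52.]
bowlup -45 [ -4.  28. -37. 123.  28.  37. 165.]
bowlup 135 [-38.  25.   8. 125.  -7.  31.  20.]
bowlup -135 [-21.  25. -13. 124.  10.  32.  93.]
drv -90 [  3.  34. -24. 116.  24.  34. 142.]
drv 0 [-39.  37.  35. 118. -37.  36. -68.]
drv 90 [-28.  34.  18. 118. -19.  31.   4.]
drv 180 [-14.  32.  -1. 117.   1.  31.  75.]
drv 45 [-34.  35.  27. 118. -29.  33. -32.]
drv -45 [-56.  54.  68. 119. -64.  56. -87.]
drv 135 [-21.  33.   9. 117.  -9.  31.  39.]
drv -135 [ -5.  33. -13. 117.  14.  32. 107
[... 2594 characters left out ...]
. -52.  59. -93.]
brup 0 [  2.  37.  51. 112. -38.  49. -16.]
brup 90 [  9.  33.  39. 112. -29.  45.  64.]
brup 180 [ 17.  30.  27. 112. -20.  42. 145.]
brup 45 [  6.  34.  43. 112. -32.  46.  23.]
brup -45 [ -6.  47.  68. 113. -52.  59. -48.]
brup 135 [ 12.  32.  34. 112. -26.  44. 106.]
brup -135 [  -6.   47.   68.  113.  -52.   59. -138.]
brt -90 [ 15.  37. -24. 117.  28.  31. 151.]
brt 0 [-26.  41.  35. 119. -43.  33. -51.]
brt 90 [-14.  37.  16. 118. -21.  27.  18.]
brt 180 [ -0.  36.  -3. 118.   4.  27.  84.]
brt 45 [-20.  38.  25. 119. -32.  30. -16.]
brt -45 [-43.  59.  67. 120. -70.  57. -70.]
brt 135 [ -7.  36.   7. 118.  -9.  26.  51.]
brt -135 [  7.  36. -13. 118.  17.  28. 117.]
```

Yaw 90 (closing along x) works everywhere. I do the bowl first.

```bash
cat >> h.py <<'E'
O=[180,0,90]
def st(tag):
    s=bot.read_state(); print(tag,round(s['time'],1),np.round(s['tool_pos'],1),'w',round(s['gripper_width'],1),'gf',round(s['gripper_force'],1),'F',np.round(s['force'],1))
    return s
def pick(x,y,z,zup,opening,grip,away=True):
    bot.move_pose([x,y,zup],O); bot.gripper_to(opening)
    bot.line_to([x,y,z],vel=120); st('at'); bot.gripper_to(grip); st('grip')
    bot.line_to([x,y,zup],vel=150); st('up')
def place(x,y,z,zup,opening,orient=None):
    zup0=bot.read_state()['tool_pos'][2]
    bot.line_to([x,y,max(zup,zup0)],orient,vel=200)
    bot.line_to([x,y,z+12],vel=120); bot.line_to([x,y,z],vel=30); st('down'); bot.gripper_to(opening); st('open')
    bot.line_to([x,y,zup],vel=150)
def snap(n,f,box=None,k=1):
    im=bot.grab_frame(n)[:,:,::-1]
    if box: im=im[box[1]:box[3],box[0]:box[2]]
    cv2.imwrite(f"pics/{f}.png",cv2.resize(im,None,fx=k,fy=k,interpolation=cv2.INTER_CUBIC))
E
python3 - <<'E'
from h import *
pick(448.2,222.6,114,230,60,10)
bot.line_to([448.2,222.6,250])
place(563.2,102,185,245,50)
E
```

```text
at 3.3 [448.6 222.7 114.5] w 59.9 gf 0.0 F [-0.5  0.9  0.2]
grip 3.7 [448.3 222.8 114.7] w 24.5 gf 58.5 F [-1.9 -0.2  6.4]
up 4.6 [447.4 222.4 229.3] w 24.1 gf 59.0 F [ 0.7  0.4 -3.2]
down 7.0 [563.2 101.9 184.9] w 24.4 gf 59.1 F [-0.2  0.5 -3. ]
open 7.4 [563.5 102.  185.3] w 49.8 gf 0.0 F [ 0.8 -1.1 -0.1]
```

```bash
python3 - <<'E'
from h import *
pick(437.6,-24.6,92,190,60,15)
place(579.4,-147.5,126.5,200,50)
bot.move_pose([437,-197,220],O)
snap("top","t2",(140,120,360,260),3.5)
E
```

```text
at 9.9 [437.8 -24.7  92.3] w 59.9 gf 0.0 F [-0.4 -0.5  0.6]
grip 10.4 [438.2 -24.6  92.9] w 25.6 gf 58.5 F [ 0.5 -0.2  6.9]
up 11.2 [437.1 -24.4 189.6] w 25.4 gf 59.0 F [ 0.3  0.2 -2.8]
down 13.5 [ 579.6 -147.5  127. ] w 25.1 gf 59.7 F [-1.   0.5  3.3]
open 13.8 [ 579.5 -147.6  126.4] w 49.9 gf 0.0 F [ 0.3 -0.5 -0.6]
```

View pics/t2.png

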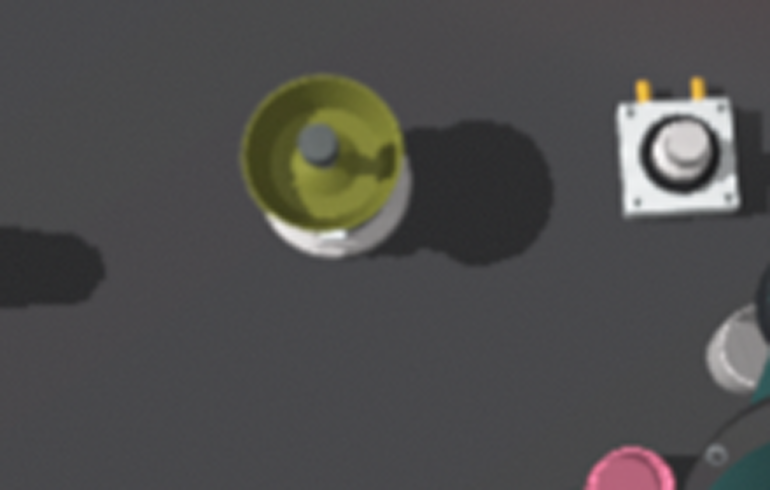

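The bowl sits on the drive (nut at crop (318,145)) and the master is in the middle of the stage (680,148). Now the cup.

```bash
python3 - <<'E'
from h import *
np.set_printoptions(precision=1,suppress=True)
print(world("top",(140+318/3.5-.4,120+145/3.5-.4),140),world("top",(140+686/3.5-.4,120+141/3.5-.4),79))
pick(436.8,-196.9,106,220,85,40)
place(587.5,-272.2,106.5,215,85)
bot.line_to([493,-384,280],vel=250); bot.gripper_to(40)
bot.move_pose([460,-200,330],O)
snap("top","t3",(320,120,480,240),5)
snap("scene","s3",(150,240,290,345),5.6)
E
```

```text
[560.6 102.1 140. ] [ 578.6 -146.2   79. ]
at 17.0 [ 437.1 -197.1  106.4] w 84.9 gf 0.0 F [ 0.4 -0.3  0.6]
grip 17.4 [ 437. -197.  107.] w 55.5 gf 61.9 F [-1.2  0.2  7.1]
up 18.3 [ 436.3 -196.5  219.5] w 55.4 gf 63.4 F [ 0. -0. -1.]
down 20.8 [ 587.6 -272.2  107.1] w 55.3 gf 63.8 F [-1.8  0.7  4.6]
open 21.2 [ 587.5 -272.2  106.3] w 85.3 gf 0.0 F [0.5 0.  0.2]
```

View pics/t3.png

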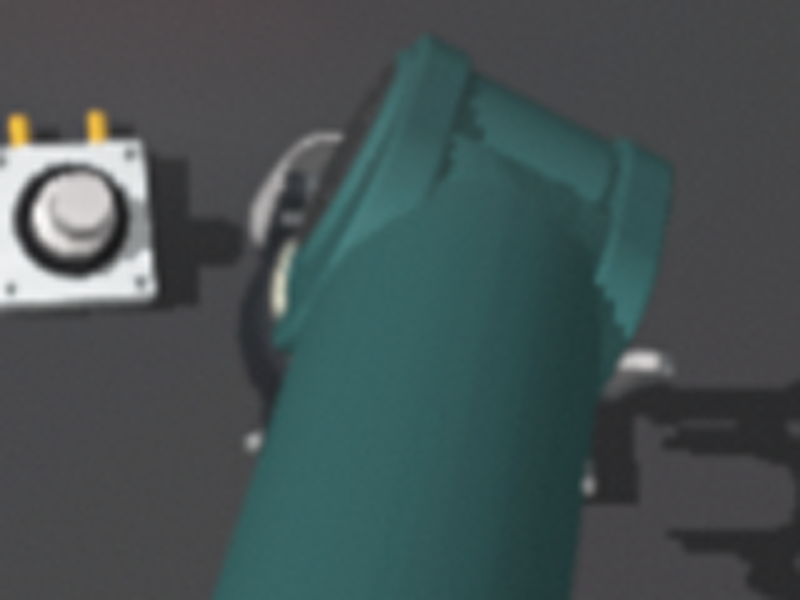

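View pics/s3.png

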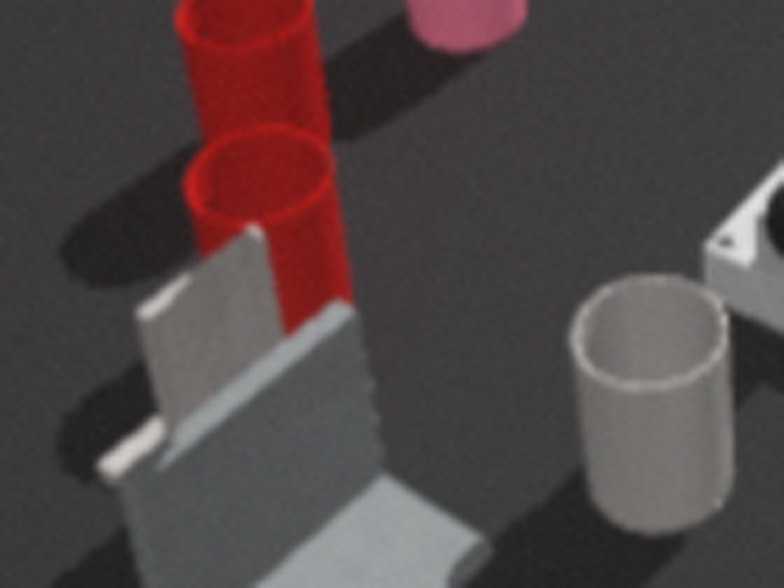

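The cup stands upright at its spot. I cross-check the bracket's plate from the scene view.

```bash
python3 - <<'E'
from h import *
np.set_printoptions(precision=1,suppress=True)
S=lambda x,y:(150+(x+.5)/5.6-.5,240+(y+.5)/5.6-.5)
for k,p,z in(('back top L',(146,318),140),('back top R',(268,238),140),('front top R',(254,226),140),('front top L',(136,310),140),('board back R',(357,317),90),('board front R',(343,300),90),('foot L corner top',(160,418),38),('foot L front',(98,463),38),('boardfoot',(490,545),6),('cup rim',(650,332),75)):
    print(k,world("scene",S(*p),z))
E
```

```text
back top L [ 493.2 -407.8  140. ]
back top R [ 498.1 -359.2  140. ]
front top R [ 489.9 -357.9  140. ]
front top L [ 487.7 -407.3  140. ]
board back R [ 508.  -335.9   90. ]
board front R [ 498.  -332.8   90. ]
foot L corner top [ 443.1 -379.6   38. ]
foot L front [ 441.3 -406.7   38. ]
boardfoot [ 559.7 -335.1    6. ]
cup rim [ 586.5 -271.5   75. ]
```

```bash
python3 - <<'E'
from h import *
Ob=[180,0,89.3]
x,y=493,-383.5
bot.move_pose([x,y,260],Ob)
bot.line_to([x,y,181],vel=120); st('at')
for w in(16,12,10,9,8,7):
    bot.gripper_to(w); st(w)
    s=bot.read_state()
    if abs(s['force'][0])>8 or s['gripper_force']>5: break
E
```

```text
at 25.9 [ 493.5 -383.6  181.7] w 40.1 gf 0.0 F [0.3 0.1 1.1]
16 26.2 [ 493.2 -383.7  181.5] w 15.9 gf 0.0 F [-0.9 -0.3  0.2]
12 26.5 [ 493.  -383.5  181.1] w 11.9 gf 0.0 F [ 0.4  0.6 -0.8]
10 26.7 [ 493.  -383.5  181. ] w 9.9 gf 0.0 F [ 0.3 -0.7 -0.1]
9 26.9 [ 493.  -383.5  181. ] w 9.2 gf 0.0 F [ 0.4 -0.1  0.3]
8 27.1 [ 493.  -383.5  181. ] w 8.1 gf 0.0 F [0.  0.  0.2]
7 27.3 [ 493.  -383.5  181. ] w 7.1 gf 0.0 F [ 0.3 -0.4  0.7]
```

```bash
python3 - <<'E'
from h import *
Ob=[180,0,89.3]
x,y=493,-383.5
bot.gripper_to(2); st('grip')
bot.line_to([x,y,189],vel=30); st('8')
bot.line_to([x,y,197],vel=30); st('16')
a=np.radians(-.7); f=-np.array([np.cos(a),np.sin(a)])
for d in(4,8,12,28):
    bot.line_to([x+f[0]*d,y+f[1]*d,197],vel=30); s=st(d)
    if np.linalg.norm(s['force'][:2])>12: print('stuck'); break
snap("scene","s4",(130,200,330,350),4)
E
```

```text
grip 27.6 [ 492.9 -383.5  181.1] w 5.0 gf 59.0 F [-0.1  0.9  1. ]
8 28.0 [ 493.  -383.5  189.1] w 5.5 gf 58.6 F [-0.6 -0.5 -1.4]
16 28.4 [ 493.  -383.6  197.3] w 5.1 gf 58.6 F [ 0.   1.4 -2.2]
4 28.7 [ 488.5 -383.5  196.9] w 4.9 gf 58.6 F [-0.2 -0.  -2.5]
8 28.9 [ 484.6 -383.5  197. ] w 5.3 gf 58.6 F [ 0.  -0.1 -1.1]
12 29.2 [ 480.7 -383.4  197. ] w 4.8 gf 58.6 F [ 0.2  0.9 -2.5]
28 29.9 [ 465.1 -383.2  197.1] w 5.3 gf 58.6 F [-0.  -0.5 -1.9]
```

View pics/s4.png

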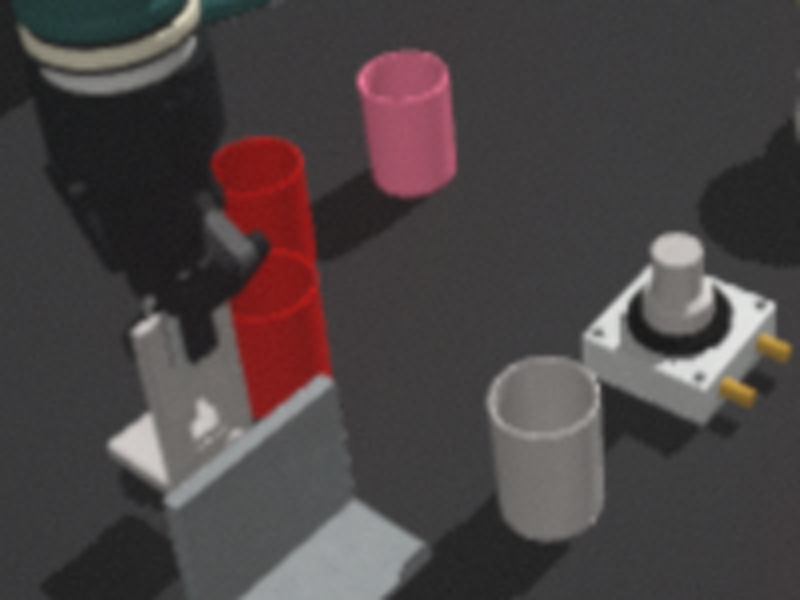

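The bracket is off the screw, with its keyhole visible at crop (205,415). Carry it to the midpoint.

```bash
python3 - <<'E'
from h import *
np.set_printoptions(precision=1,suppress=True)
p=bot.read_state()['tool_pos']
bot.line_to([465,-383.2,300],vel=150)
bot.line_to([571.3,-22.7,300],[180,0,93.7],vel=250)
bot.line_to([571.3,-22.7,165],vel=120)
z=155
bot.line_to([571.3,-22.7,z],vel=30)
while z>148:
    z-=1; bot.line_to([571.3,-22.7,z],vel=20)
    s=st(z)
    if s['force'][2]>4: break
bot.gripper_to(25); st('open')
bot.line_to([571.3,-22.7,280],vel=150)
bot.move_pose([450,230,350],O); bot.hold(.5); st('end')
snap("top","t5",(210,120,410,270),4); snap("scene","s5",(180,150,440,345),3)
E
```

```text
154 34.5 [571.3 -22.7 154. ] w 4.9 gf 58.6 F [-0.6  0.3 -2. ]
153 34.7 [571.3 -22.7 153. ] w 5.2 gf 58.6 F [-0.2 -0.2 -2.5]
152 35.0 [571.2 -22.7 151.9] w 5.3 gf 58.6 F [ 0.3 -0.1 -1.7]
151 35.2 [571.5 -22.7 151.2] w 5.1 gf 59.0 F [-0.   0.1  1.1]
150 35.5 [571.7 -22.8 151.2] w 5.2 gf 60.4 F [-2.   0.6  9.9]
open 35.8 [571.2 -22.7 149.8] w 24.8 gf 0.0 F [0.5 0.1 0.2]
end 38.4 [450.1 229.8 349.9] w 24.8 gf 0.0 F [ 0.1 -0.4 -0.7]
```

View pics/t5.png

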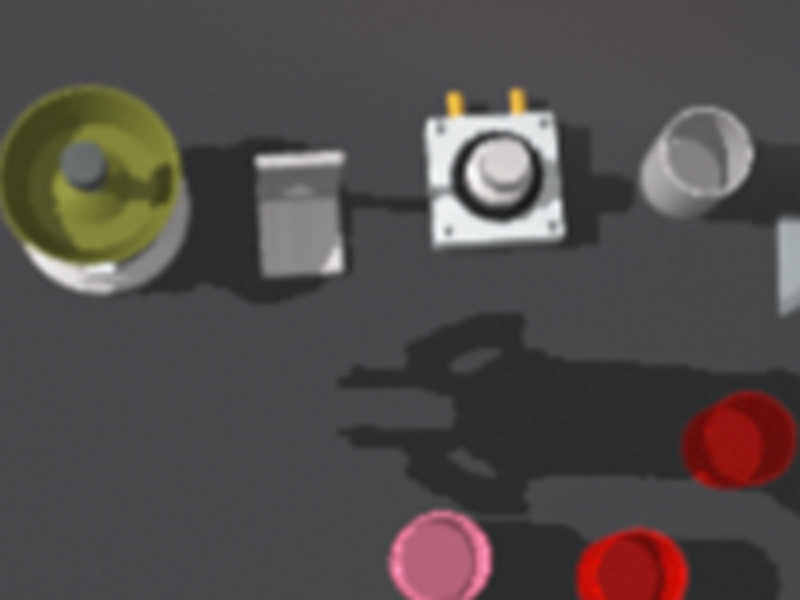

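View pics/s5.png

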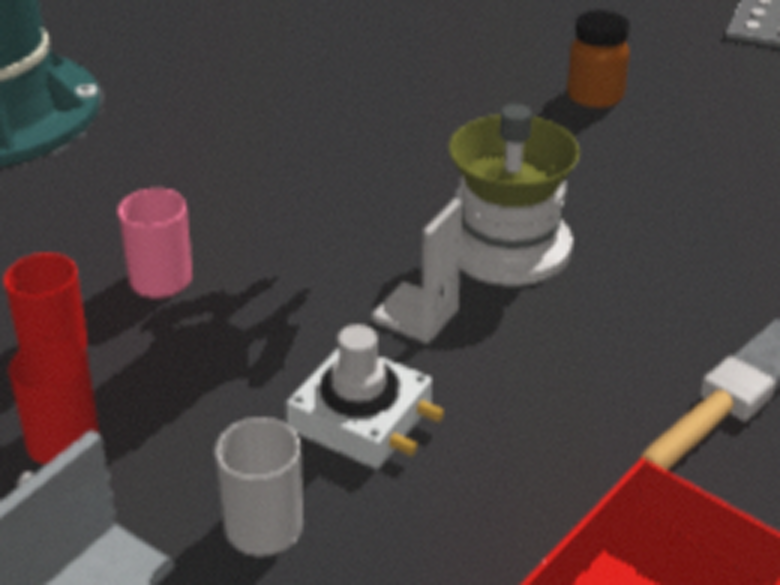

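All four stand in one row and the jar is untouched. I run a numeric check, then hand in.

```bash
python3 - <<'E'
from h import *
np.set_printoptions(precision=1,suppress=True)
T=lambda x,y:(210+(x+.5)/4-.5,120+(y+.5)/4-.5)
D=np.array([563.2,102]);H=np.array([579.4,-147.5]);u=(H-D)/np.linalg.norm(H-D);n=np.array([-u[1],u[0]])
ok=True
for k,p,z,s,tol in(('nut',(84,165),140,0,6),('bracket',(300,160),110,125,9),('master',(506,161),79,250,6),('cup',(707,152),75,375,9)):
    w=world("top",T(*p),z)[:2]-D; a,b=w@u-s,w@n; print(k,round(a,1),round(b,1)); ok&=np.hypot(a,b)<tol
print(ok)
if ok: print(bot.sign_off())
E
```

```text
nut 0.1 -2.2
bracket -0.4 -0.0
master -0.1 -0.7
cup -0.4 -0.9
True
the job is handed in; nothing more can be done
None
```

The job is handed in, at about 38 s of the 112 s limit: the bowl, bracket, reference piece and cup all stand released in one row. My last camera check put each within about 2 mm of its target. The amber jar was left untouched, and the hand-in call returned no verdict.

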